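# Load-test a respirator battery pack

## Task

Take the grey battery pack with the orange top out of the wooden rack and slide it upright and fully home into the slot of the grey tester, without letting it drop in. Then press the tester's spring-loaded yellow plunger straight down with the robot's own gripper to about half its travel, so that its pointer stands in the green band of the scale, and keep it there: the program finishes while still holding the plunger so. Never push the plunger down to its stop, and leave the white-topped pack in the rack and the spray can, the tub and the filter canister where they stand.

Things in the scene. Friction and masses are not known exactly. Their poses are not given: they have to be found in the camera images.
- orange_pack_mid (a point): Centre (half-way up) of the battery pack to be tested: an upright slab, 20 mm thick along its x, 60 mm wide along its y, 120 mm tall along its z, grey with an orange top 25 mm high, about 0.3 kg. It starts standing in one of the rack's two pockets, the upper 80 mm of it free; take it by its thickness from above. A half turn about z makes no difference.
- white_pack_mid (a point): Centre of the other pack, the same slab with a white top, in the rack's other pocket. Leave it.
- rack: Fixed wooden storage rack, 70 mm (x) by 200 mm (y) by 45 mm high, origin at the centre of its underside. Two pockets open upward, 40 mm deep, centred at y = -50 and +50 mm, each 24 mm (x) by 64 mm (y). Either pack can be in either pocket; rack and tester can change sides.
- tester: Fixed grey tester, 120 mm (x) by 240 mm (y) by 65 mm high, origin at the centre of its underside, z up. The slot is at y = +60 mm, the plunger at y = -60 mm. A scale post 14 by 10 mm stands at y = -112 mm, x = 0, up to 122 mm over the table: white on top, a green band 99 to 111 mm over the table, red below it.
- slot_mouth (a point): Centre of the slot's mouth, in the tester's top face, 65 mm over the table. The slot is 22 mm along the point's x and 62 mm along its y, with a 3 mm chamfer, straight down 50 mm to its floor. A pack fully home has its centre 10 mm above this point.
- plunger_top (a point): Centre of the top face of the yellow round plunger cap, 44 mm in diameter, 12 mm thick, 120 mm over the table when free. It moves straight down with the plunger, as does the black pointer at the same height beside it, which points to the scale post.
- plunger (a joint): Downward travel of the plunger in m: 0 free, 0.030 at its stop. A spring pushes it back up: about 2 N at the start, 0.4 N more per mm, about 8 N at half travel (0.015). The green band is 0.009 to 0.021.
- spray_can: Bystander: green spray can, 60 mm in diameter, 150 mm high, standing; origin at the centre of its underside.
- tub: Bystander: grey lidded tub, 132 mm in diameter, 97 mm high; origin at the centre of its underside.
- canister: Bystander: metal and blue filter canister, 90 mm in diameter, 52 mm high; origin at the centre of its underside.
Not all that is in view belongs to the job. What is shaped like the part that bears white_pack_mid but blue or purple is not meant.

How it is judged:
By the outcome, as a careful person would: the job done as asked, in the order asked, and still so for the second after the job is handed in, while the arm keeps its last pose, push and grip.
It also fails if it takes over 64 s, if anything falls off the work surface, if the arm or the gripper's body presses on something with over 40 N, if the wrist force passes 120 N, or if a joint passes its speed limit or range.

## Robot

A 7-joint arm with a two-finger parallel gripper is mounted at the origin on the work surface. World frame = base frame: x ahead of the robot, y to its left, z up, the work surface at z = 0. Lengths are in mm, angles in rad, forces in N, time in s.
With the tool pointing down it reaches from about 400 to 925 mm from the base axis. Payload 4.1 kg.
Tool frame: the origin (TCP) lies at the centre of the arm's flange, where the gripper is bolted on; the fingertips stand ahead of it and the grasp point (between the pads) lies 155 mm ahead of it (env.tips_ahead is the z of the fingertips in the tool frame, in mm); z points along the fingers, y is the direction in which the jaws open and shut (so a half turn about z gives the same grasp; the last joint's range is limited). The gripper opens to 85 mm and grips with 20 to 120 N. Pads are 22 mm wide; open, the fingers measure 114 mm over their backs; the gripper's body (76 mm by 85 mm) begins 54 mm behind the grasp point. The pads swing forward as they close: fully open they stand 13 mm farther back than shut.
Start: joints at [1.072, 0.398, 0.045, 1.537, -0.019, 1.207, -0.051], TCP at [253.035, -598.741, 404.747] pointing down, gripper open.
Joint ranges: [-2.82, 2.82], [-0.49, 2.23], [-1.37, 1.46], [0, 2.46], [-1.36, 4.5], [0.23, 2], [-2.94, 2.94]. Speed limits (rad/s): [2.57, 2.57, 3.14, 3.14, 3.14, 3.14, 3.14].

## Interface

Orientations are given as a rotation vector (axis times angle).
In Python, from plant import env gives the robot as it stands.
- The arm moves only by the tool servo_tool, never from a script. Its arguments are lists of equal length, an entry for each row: "fingers": the finger opening in m, from 0 to 0.0854; "delta_pos": the shift along the tool's x, y, z in m, a list of three; "spin": the turn about the tool's z in degrees. In form: {"fingers": [fingers, ...], "delta_pos": [[dx, dy, dz], ...], "spin": [spin, ...]}. A call has exactly 5 rows; each row is the pose to reach, as a shift and turn from the pose commanded when the call began, along the tool's axes at that moment; what a row does not reach only later rows make up. A row lasts 1/8 s, in which the tool goes at most 62.5 mm and 10.7 degrees, less where a joint would pass 70% of its speed; a pose out of reach is approached as far as the arm can. A call with a gripper value outside its range is refused whole. The fingers move at their own pace and stop on an object; "squeeze" is the grip in N (left out, the last holds). Time passes only in rows, so rows that repeat a pose let the fingers close, or fill a call up. It gives the time, the measured TCP pose, the force and the opening at its end, in the units of the state.
- env.sense(): the state, without advancing time (a new reading comes with each control period).
- env.get_image(name): name is "scene" or "top" or "wrist"; returns the picture (480x640x3 uint8, blue, green, red); there is no depth.
- env.get_calibration(name): a dict with "fx", "fy", "cx", "cy" (pixels), "eye" and "rotation" of the camera in the world. Camera axes: x right, y down, z forward; pixel columns grow to the right and rows downward; lengths in mm; the calibration is good to about 2 mm. A picture is of the moment at which its call begins: read the wrist's pose just before it. get_calibration takes no time and is no camera call; for the wrist camera it gives the pose at the moment of the call.
- env.sign_off(): hands the job in, once; it reports no verdict.
The state is a dict: "t": time; "qpos": joint angles; "joint_vel": joint speeds; "effort": joint torques, N m; "position": TCP position; "ee_rot": TCP orientation; "ft_force": force on the tool from outside, world axes, zero at the start; "wrist_torque": the same for the moment, N m; "opening": finger opening in mm.
Only numpy, scipy, OpenCV 4.12 (cv2) and the standard library are available. Lean on these libraries where they do the work, as an engineer would, in place of code of your own. Each camera call takes 0.05 s, during which the arm holds its last target.

## Working session

There is one attempt and no reset: what is moved stays moved. The work goes in short steps, Python scripts to look and compute and a tool call to move; the robot and the scene stay as the last step left them, time stands still between calls to the robot, and variables do not carry over. Pictures are saved under pics/ and viewed, and the job is handed in when it is done.

Besides the shell and the picture viewer there is one more tool, called after "Emit:" as name(argument=value, ...), one argument or row to a line, values as JSON. servo_tool: Moves the arm, as the interface text tells. Its arguments: {"type":"object","properties":{"fingers":{"type":"array"},"delta_pos":{"type":"array"},"spin":{"type":"array"},"squeeze":{"type":"number"}},"required":["fingers","delta_pos","spin"]}

```bash
ls; mkdir -p pics; python3 - <<'E'
from plant import env
import cv2
s=env.sense();print(s['t'],s['position'],s['ee_rot'],s['opening'],env.tips_ahead)
for n in("scene","top","wrist"):
    c=env.get_calibration(n);print(n,c)
    cv2.imwrite(f"pics/{n}0.png",env.get_image(n))
E
```

```text
pics
0.0 [ 252.95632219 -598.4427674   403.64400559] [-3.07711347e+00 -6.23684584e-01  7.93889410e-04] 85.42675032029192 173.4
scene {'fx': 563.9623561181394, 'fy': 563.9623561181394, 'cx': 318.1834758334878, 'cy': 242.1909713522025, 'eye': array([1173.43527018,  893.54086174,  924.64927501]), 'rotation': array([-0.73338448, -2.50878821,  1.20794597])}
top {'fx': 624.7449067076707, 'fy': 624.7449067076707, 'cx': 320.36951166532515, 'cy': 240.95329747598097, 'eye': array([ 345.14295786,   15.64302538, 1945.16564558]), 'rotation': array([-2.13598493,  2.15941386, -0.1454217 ])}
wrist {'fx': 431.89857828296346, 'fy': 431.89857828296346, 'cx': 317.36709952609147, 'cy': 239.09410240452615, 'eye': array([ 318.72934691, -571.39633028,  373.40099628]), 'rotation': array([ 2.41358317, -1.59996782, -0.23296257])}
```

View pics/scene0.png

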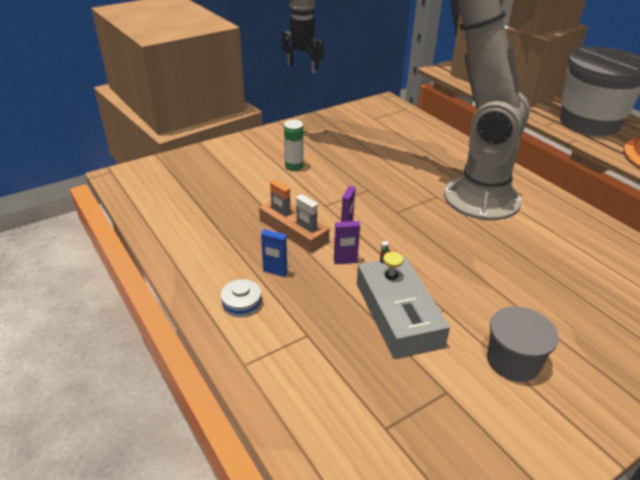

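View pics/top0.png

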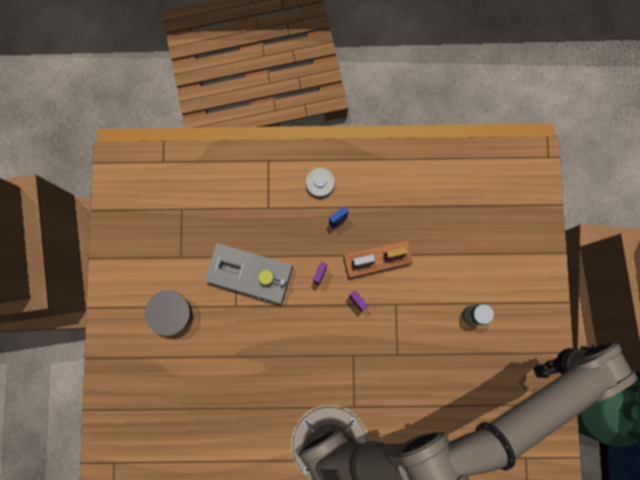

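View pics/wrist0.png

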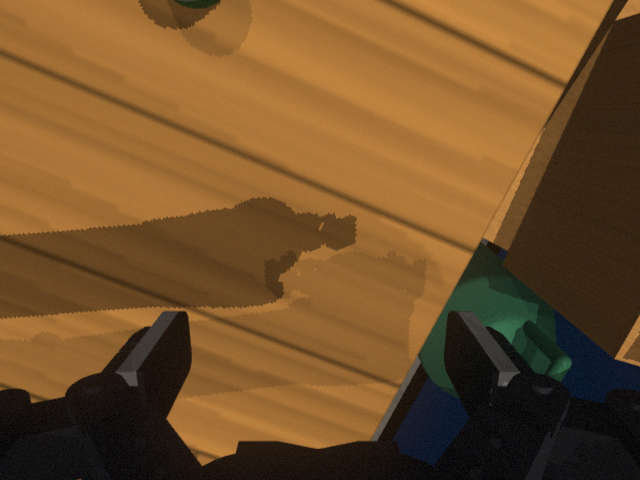

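The top view shows the orange-topped pack at (397,253) and the white one at (363,261), both in the rack. The tester's slot is at (231,266) and the yellow plunger at (266,277). The blue slab (338,217) and purple slabs (320,272) and (358,301) are loose decoys. Next I'll measure these points from two views and confirm the pack in a crop.

```bash
cat > h.py <<'E'
import numpy as np, cv2
from scipy.spatial.transform import Rotation as R
def ray(c,u,v):
    d=R.from_rotvec(c['rotation']).apply([(u-c['cx'])/c['fx'],(v-c['cy'])/c['fy'],1.0]);return np.array(c['eye']),d
def onz(c,u,v,z):
    e,d=ray(c,u,v);return e+d*(z-e[2])/d[2]
def proj(c,p):
    q=R.from_rotvec(c['rotation']).inv().apply(np.array(p,float)-c['eye']);return np.array([c['fx']*q[0]/q[2]+c['cx'],c['fy']*q[1]/q[2]+c['cy']])
def blob(m,k=0):
    n,l,s,ce=cv2.connectedComponentsWithStats(m.astype(np.uint8))
    o=1+np.argsort(-s[1:,4]);return [(s[i].tolist(),ce[i].round(2).tolist(),(l==i)) for i in o[:k or 4]]
def tri(c1,p1,c2,p2):
    e1,d1=ray(c1,*p1);e2,d2=ray(c2,*p2)
    A=np.c_[d1,-d2];t=np.linalg.lstsq(A,e2-e1,rcond=None)[0]
    a=e1+d1*t[0];b=e2+d2*t[1];return (a+b)/2,np.linalg.norm(a-b)
E
python3 - <<'E'
from h import *
from plant import env
t=cv2.imread('pics/top0.png');c=env.get_calibration('top')
h=cv2.cvtColor(t,cv2.COLOR_BGR2HSV)
sub=np.zeros(h.shape[:2],bool);sub[235:310,200:420]=1
def show(nm,m,z):
    for s,ce,l in blob(m&sub,2):
        ys,xs=np.nonzero(l);r=cv2.minAreaRect(np.c_[xs,ys].astype(np.float32))
        print(nm,s,ce,onz(c,*ce,z).round(1),[onz(c,*p,z).round(0)[:2].tolist() for p in cv2.boxPoints(r)])
H,S,V=[h[...,i].astype(int) for i in range(3)]
print(h[253,397],h[261,363],h[277,266],h[280,222],h[266,231],h[268,365])
show('yel',(H>24)&(H<36)&(S>130)&(V>100),120)
show('white',(S<50)&(V>150),120)
show('grey',(S<60)&(V>60)&(V<150),65)
show('rack',(H<11)&(S>90)&(V>50),45)
big=cv2.resize(t[230:320,200:430],None,fx=3.4,fy=3.4,interpolation=2);cv2.imwrite('pics/topcrop.png',big)
s=cv2.imread('pics/scene0.png');cv2.imwrite('pics/scenecrop.png',cv2.resize(s[170:370,230:470],None,fx=3,fy=3,interpolation=2))
E
```

```text
[ 19 148 176] [120  10 187] [ 30 133 180] [ 20  17 137] [15 16 63] [ 12 149 111]
yel [260, 271, 13, 14, 141] [265.57, 277.23] [494.9 182.5 120. ] [[513.0, 199.0], [513.0, 164.0], [475.0, 164.0], [475.0, 199.0]]
white [354, 254, 21, 10, 127] [364.17, 258.86] [ 545.7 -107.1  120. ] [[549.0, -76.0], [561.0, -133.0], [542.0, -137.0], [531.0, -80.0]]
white [215, 257, 5, 13, 22] [216.95, 262.77] [539.  325.5 120. ] [[522.0, 334.0], [557.0, 322.0], [555.0, 318.0], [520.0, 329.0]]
grey [205, 243, 87, 61, 2940] [247.59, 273.12] [512.4 241.9  65. ] [[489.0, 373.0], [609.0, 338.0], [535.0, 106.0], [416.0, 143.0]]
grey [353, 260, 21, 6, 44] [361.8, 263.0] [ 539.3 -103.4   65. ] [[534.0, -76.0], [549.0, -77.0], [545.0, -137.0], [530.0, -136.0]]
rack [387, 257, 5, 2, 5] [389.0, 257.8] [ 556.4 -188.1   45. ] [[557.0, -181.0], [559.0, -182.0], [556.0, -194.0], [554.0, -194.0]]
rack [394, 257, 4, 2, 4] [395.5, 257.25] [ 557.9 -208.    45. ] [[559.0, -203.0], [561.0, -204.0], [557.0, -213.0], [556.0, -213.0]]
```

View pics/topcrop.png

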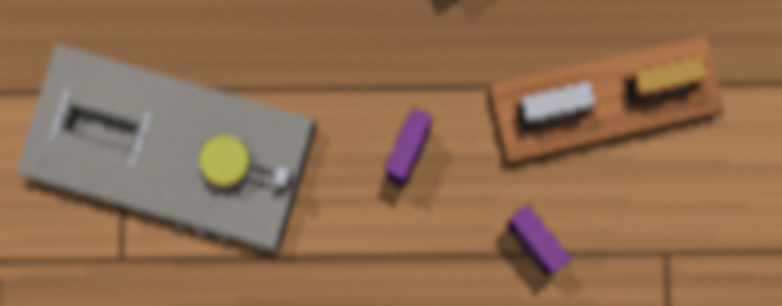

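View pics/scenecrop.png

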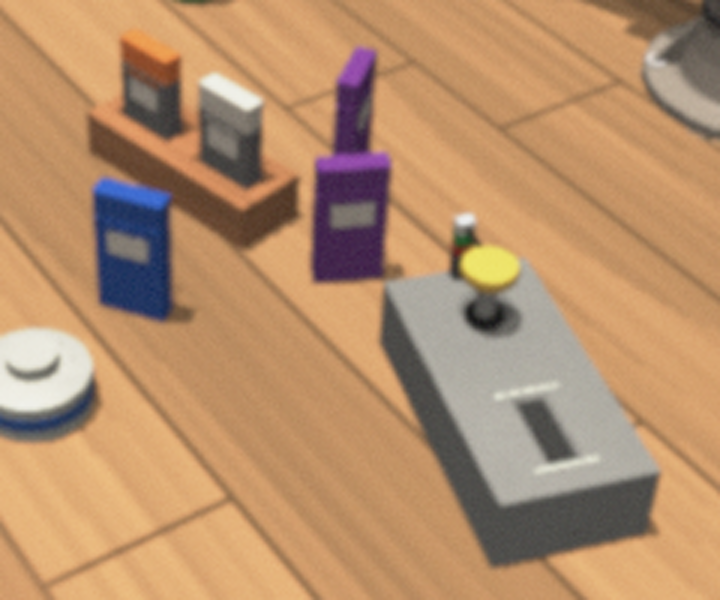

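Confirmed by the crop: of the slab-shaped objects, the orange top at (397,253) and the white top at (364,259) both stand in the rack. The blue and purple ones stand on the table. The pack I want is the orange one. Next is its position and the wrist camera geometry.

```bash
python3 - <<'E'
from h import *
from plant import env
t=cv2.imread('pics/top0.png');c=env.get_calibration('top');cs=env.get_calibration('scene')
s=cv2.imread('pics/scene0.png')
h=cv2.cvtColor(t,cv2.COLOR_BGR2HSV).astype(int)
print(h[250:258,384:410,1])
m=np.zeros(h.shape[:2],bool);m[240:270,380:412]=1
mm=(h[...,0]>14)&(h[...,0]<24)&(h[...,2]>150)&m
for st,ce,l in blob(mm,1):
    ys,xs=np.nonzero(l);r=cv2.minAreaRect(np.c_[xs,ys].astype(np.float32));print('orange',st,ce,onz(c,*ce,120).round(1),r)
print('by crop',onz(c,200+670/3.4,230+77/3.4,120))
print('slot crop',onz(c,200+104/3.4,230+126/3.4,65))
for p in [(60,45),(315,120),(275,252),(20,172)]: print('tester corner',onz(c,200+p[0]/3.4,230+p[1]/3.4,65).round(0))
for p in [(492,85),(708,38),(722,108),(508,165)]: print('rack corner',onz(c,200+p[0]/3.4,230+p[1]/3.4,45).round(0))
# scene checks
print('scene slot',onz(cs,230+545/3,170+430/3,65).round(1),'plunger',onz(cs,230+490/3,170+268/3,120).round(1),'orange top',onz(cs,230+151/3,170+50/3,120).round(1))
st=env.sense();T=R.from_rotvec(st['ee_rot']);w=env.get_calibration('wrist')
print('tool axes',T.as_matrix().round(3));print('cam in tool',T.inv().apply(w['eye']-st['position']).round(1));print((T.inv()*R.from_rotvec(w['rotation'])).as_matrix().round(3))
E
```

```text
[[146 144 150 152 149 146 148 152 150 148 146 148 149 146 146 146 145 146
  148 148 148 148 151 152 147 143]
 [148 148 157 158 153 147 144 146 149 145 145 143 146 146 146 148 146 146
  147 148 148 151 152 152 148 144]
 [146 147 162 161 149 145 144 145 146 144 145 146 145 146 147 146 148 149
  150 149 151 153 159 155 148 145]
 [144 141 166 159 147 144 143 145 146 146 145 146 147 148 149 148 150 152
  156 155 154 158 161 155 146 145]
 [139 106 152 156 149 144 145 143 146 148 147 147 147 154 156 153 154 155
  163 171 154 156 155 149 145 146]
 [121  64 154 165 158 150 145 145 150 155 154 152 153 157 161 151 143 135
  144 144 148 147 148 148 147 145]
 [123  44 135 175 167 159 153 150 151 159 158 153 142 134 131 121  96  88
  107 128 141 149 148 147 148 146]
 [125  49 110 165 173 169 163 145 139 135 131 114 105  90  81  89 102 120
  136 146 150 147 147 146 148 145]]
orange [388, 247, 20, 10, 125] [397.28, 251.1] [ 567.6 -204.9  120. ] ((397.2808532714844, 251.05052185058594), (6.221113204956055, 19.862590789794922), 77.00537872314453)
by crop [ 563.04543588 -204.12537492  120.        ]
slot crop [531.34686016 293.41109968  65.        ]
tester corner [604. 333.  65.]
tester corner [535. 106.  65.]
tester corner [418. 142.  65.]
tester corner [491. 368.  65.]
rack corner [567. -53.  45.]
rack corner [ 607. -248.   45.]
rack corner [ 543. -259.   45.]
rack corner [494. -66.  45.]
scene slot [533.1 298.5  65. ] plunger [499.2 186.3 120. ] orange top [ 563.9 -203.1  120. ]
tool axes [[ 0.921  0.389 -0.001]
 [ 0.389 -0.921  0.001]
 [-0.    -0.001 -1.   ]]
cam in tool [71.2  0.7 30.4]
[[-0.    -0.96  -0.282]
 [ 1.     0.    -0.001]
 [ 0.001 -0.282  0.96 ]]
```

Emit:
servo_tool(
  fingers=[0.085,0.085,0.085,0.085,0.085],
  delta_pos=[
    [0.045,-0.024,0],
    [0.09,-0.048,0],
    [0.135,-0.072,0],
    [0.18,-0.096,0],
    [0.22,-0.12,0],
  ],
  spin=[-8,-16,-24,-32,-40],
)

```text
t: 0.78
position: [410.0, -400.8, 404.6]
ee_rot: [-2.675, -1.647, -0.0]
ft_force: [1.1, 0.3, 0.3]
opening: 85.3
```

```bash
cat >> h.py <<'E'
def go(env,target,yang,zt):
    "tool-axes delta to reach TCP xy target, tool-y world angle deg, TCP z"
    s=env.sense();T=R.from_rotvec(s['ee_rot']);d=np.array([target[0],target[1],zt])-s['position']
    y=T.as_matrix()[:,1];a=np.degrees(np.arctan2(y[1],y[0]))
    print('t',round(s['t'],2),'pos',s['position'].round(1),'yang',a.round(2),'tilt',T.as_matrix()[2].round(4),'F',s['ft_force'].round(1),'open',round(s['opening'],1),'q',np.round(s['qpos'],2))
    print('delta tool',T.inv().apply(d).round(1),'spin',round(-((yang-a+180)%360-180),2))
E
python3 -c "
from h import *
from plant import env
go(env,(565,-204),11.6,400)"
```

```text
t 0.78 pos [ 410.  -400.8  404.6] yang -26.78 tilt [ 2.e-04 -0.e+00 -1.e+00] F [1.1 0.3 0.3] open 85.3 q [ 0.85  0.27 -0.18  1.72  0.05  1.16  0.19]
delta tool [245.5  49.7   4.6] spin -38.38
```

Emit:
servo_tool(
  fingers=[0.085,0.085,0.085,0.085,0.085],
  delta_pos=[
    [0.055,0.011,0.001],
    [0.11,0.022,0.002],
    [0.165,0.033,0.003],
    [0.215,0.044,0.004],
    [0.2455,0.0497,0.0046],
  ],
  spin=[-8,-16,-24,-32,-38.4],
)

```text
t: 1.4
position: [566.4, -203.6, 399.9]
ee_rot: [-1.982, -2.436, -0.002]
ft_force: [1.2, -0.5, -0.2]
opening: 84.5
```

Emit:
servo_tool(
  fingers=[0.085,0.085,0.085,0.085,0.085],
  delta_pos=[
    [0,0,0],
    [0,0,0],
    [0,0,0],
    [0,0,0],
    [0,0,0],
  ],
  spin=[0,0,0,0,0],
)

```text
t: 2.02
position: [564.7, -207.2, 400.2]
ee_rot: [1.993, 2.428, -0.0]
ft_force: [-0.0, 0.6, -0.0]
opening: 84.8
```

```bash
python3 -c "
from h import *
from plant import env
import pickle
go(env,(565,-204),11.6,400)
c=env.get_calibration('wrist');im=env.get_image('wrist');cv2.imwrite('pics/w1.png',im);pickle.dump(c,open('w1.pkl','wb'))
print(c, proj(c,(565,-204,120)))"
```

```text
t 2.02 pos [ 564.7 -207.2  400.2] yang 11.24 tilt [-3.e-04 -1.e-04 -1.e+00] F [-0.   0.6 -0. ] open 84.8 q [ 0.59  0.34 -0.4   1.65  0.14  1.18  0.36]
delta tool [3.1 0.9 0.2] spin -0.36
{'fx': 431.89857828296346, 'fy': 431.89857828296346, 'cx': 317.36709952609147, 'cy': 239.09410240452615, 'eye': array([ 550.55674229, -137.78984873,  369.80798312]), 'rotation': array([2.84354387, 0.27957808, 0.04026284])} [319.4632196 230.2035332]
```

View pics/w1.png

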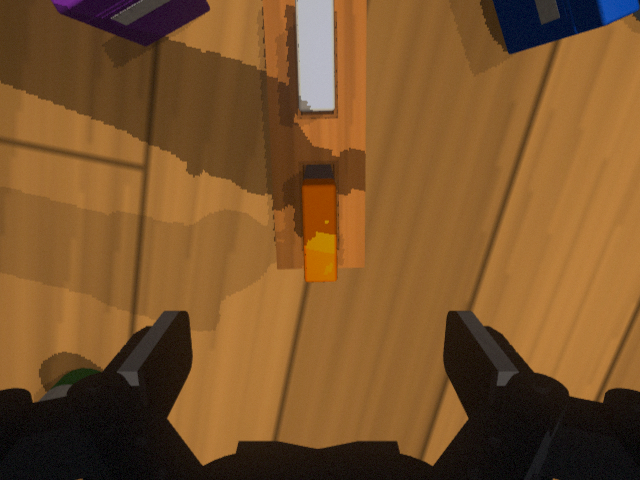

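The wrist view shows the white-topped pack at (316,55) and the orange top face spanning about (302..338, 180..282), nearly aligned with the jaws. Now I'll take its corners on z=120.

```bash
python3 -c "
from h import *
from plant import env
import pickle
c=pickle.load(open('w1.pkl','rb'));im=cv2.imread('pics/w1.png');h=cv2.cvtColor(im,cv2.COLOR_BGR2HSV).astype(int)
m=(h[...,1]>225)&(h[...,2]>100)&(h[...,0]<28);m[:170]=0;m[300:]=0;m[:,:290]=0;m[:,350:]=0
for s,ce,l in blob(m,2):
  ys,xs=np.nonzero(l);P=np.c_[xs,ys].astype(np.float32);r=cv2.minAreaRect(P);b=cv2.boxPoints(r)
  W=np.array([onz(c,*p,120)[:2] for p in b]);print(s,r,W.round(1).tolist(),W.mean(0),[np.linalg.norm(W[i]-W[i-1]).round(1) for i in range(4)])
  for i in range(4):
    d=W[i]-W[i-1];print(np.degrees(np.arctan2(d[1],d[0])).round(1))
for r_ in range(176,290,12): print(r_,np.nonzero(m[r_])[0][[0,-1]] if m[r_].any() else None)
go(env,(565,-204),11.6,400)
"
```

```text
[302, 184, 35, 98, 3237] ((318.9999694824219, 232.49996948242188), (96.99998474121094, 33.99999237060547), 90.0) [[549.6, -178.7], [569.0, -174.9], [581.5, -234.0], [560.8, -238.1]] [ 565.20149839 -206.42649667] [np.float64(60.5), np.float64(19.8), np.float64(60.5), np.float64(21.1)]
100.7
11.2
-78.1
-168.8
176 None
188 [302 335]
200 [302 335]
212 [303 336]
224 [303 336]
236 [304 336]
248 [303 336]
260 [304 336]
272 [305 336]
284 None
t 2.08 pos [ 564.8 -207.   400.2] yang 11.26 tilt [-3.e-04  0.e+00 -1.e+00] F [-0.4 -0.1 -0.4] open 84.8 q [ 0.59  0.34 -0.4   1.65  0.14  1.18  0.36]
delta tool [2.9 0.8 0.2] spin -0.34
```

```bash
python3 -c "
import cv2
im=cv2.imread('pics/w1.png');cv2.imwrite('pics/w1c.png',cv2.resize(im[150:300,260:380],None,fx=4,fy=4,interpolation=0))
print(im[160:196,320].tolist())"
```

```text
[[22, 57, 97], [21, 52, 87], [27, 53, 86], [17, 47, 78], [26, 41, 64], [33, 36, 48], [31, 36, 48], [30, 38, 50], [32, 36, 51], [29, 34, 47], [33, 34, 51], [32, 35, 50], [32, 37, 50], [30, 34, 51], [28, 36, 49], [27, 36, 46], [26, 37, 48], [29, 38, 50], [16, 31, 62], [9, 40, 85], [10, 39, 85], [0, 37, 85], [0, 34, 85], [7, 40, 87], [0, 39, 97], [0, 52, 123], [0, 58, 141], [0, 66, 148], [0, 67, 155], [0, 70, 158], [0, 71, 155], [0, 69, 153], [0, 66, 152], [0, 66, 151], [0, 66, 152], [0, 69, 154]]
```

View pics/w1c.png

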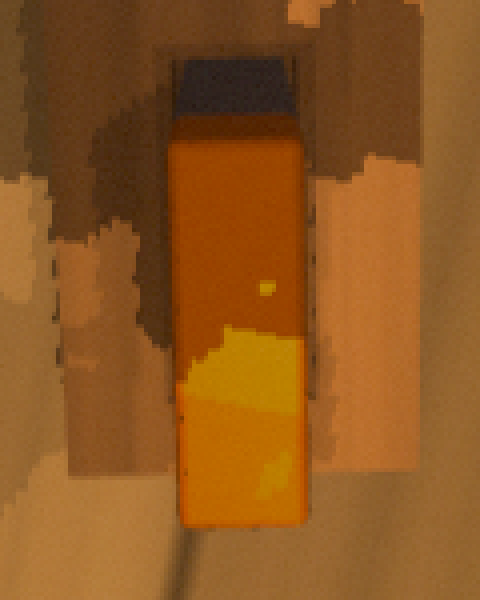

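```bash
python3 -c "
from h import *
import pickle
from plant import env
c=pickle.load(open('w1.pkl','rb'))
def a(p,q,z):
  d=onz(c,*p,z)-onz(c,*q,z);print(np.degrees(np.arctan2(d[1],d[0])).round(2)-90)
a((302,188),(304.8,275),120);a((335.5,188),(336.5,275),120)
a((260+170/4,150+140/4),(260+182/4,150+524/4),120);a((260+302/4,150+140/4),(260+307/4,150+524/4),120)
a((262.5,2),(278,265),45);a((366,2),(365,265),45)
go(env,(565.2,-206.4),12.2,255)
"
```

```text
12.489999999999995
12.560000000000002
12.459999999999994
12.650000000000006
12.939999999999998
12.799999999999997
t 2.08 pos [ 564.8 -207.   400.2] yang 11.26 tilt [-3.e-04  0.e+00 -1.e+00] F [-0.4 -0.1 -0.4] open 84.8 q [ 0.59  0.34 -0.4   1.65  0.14  1.18  0.36]
delta tool [  0.6   0.5 145.2] spin -0.94
```

Emit:
servo_tool(
  fingers=[0.085,0.085,0.085,0.085,0.085],
  delta_pos=[
    [0.0006,0.0005,0.04],
    [0.0006,0.0005,0.08],
    [0.0006,0.0005,0.115],
    [0.0006,0.0005,0.14],
    [0.0006,0.0005,0.152],
  ],
  spin=[-1.3,-1.3,-1.3,-1.3,-1.3],
)

```text
t: 2.7
position: [564.9, -206.0, 246.6]
ee_rot: [-1.963, -2.45, 0.001]
ft_force: [0.5, -0.3, -0.1]
opening: 84.8
```

```bash
python3 -c "
from h import *
from plant import env
go(env,(565.2,-206.4),12.6,248)
cv2.imwrite('pics/w2.png',env.get_image('wrist'))"
```

```text
t 2.7 pos [ 564.9 -206.   246.6] yang 12.6 tilt [ 0.0011 -0.0019 -1.    ] F [ 0.5 -0.3 -0.1] open 84.8 q [ 0.56  0.49 -0.37  1.8   0.22  0.89  0.31]
delta tool [-0.5  0.2 -1.4] spin 0.0
```

View pics/w2.png

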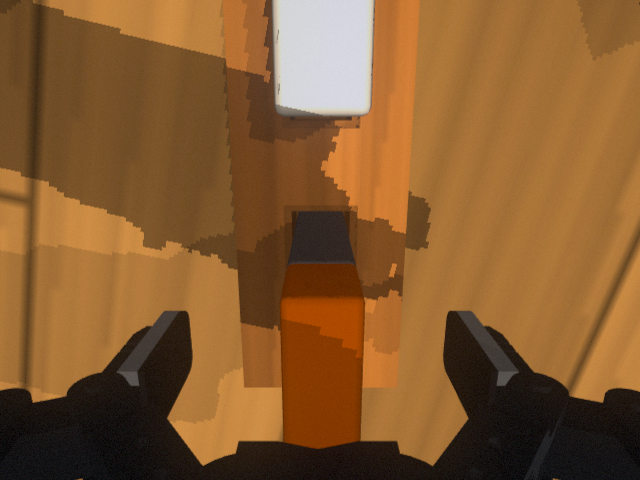

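Emit:
servo_tool(
  fingers=[0.05,0.03,0.015,0.01,0.01],
  delta_pos=[
    [0,0.0005,0],
    [0,0.0005,0],
    [0,0.0005,0],
    [0,0.0005,0],
    [0,0.0005,0],
  ],
  spin=[0,0,0,0,0],
  squeeze=60,
)

```text
t: 3.38
position: [566.1, -206.0, 249.0]
ee_rot: [1.963, 2.451, -0.0]
ft_force: [-1.4, -0.8, 5.8]
opening: 19.5
```

Emit:
servo_tool(
  fingers=[0.01,0.01,0.01,0.01,0.01],
  delta_pos=[
    [0,0,0],
    [0,0,0],
    [0,0,0],
    [0,0,0],
    [0,0,0],
  ],
  spin=[0,0,0,0,0],
)

```text
t: 4.0
position: [566.1, -206.0, 249.0]
ee_rot: [1.963, 2.451, -0.0]
ft_force: [-1.7, 0.0, 5.0]
opening: 19.3
```

Emit:
servo_tool(
  fingers=[0.01,0.01,0.01,0.01,0.01],
  delta_pos=[
    [0,0,-0.01],
    [0,0,-0.025],
    [0,0,-0.045],
    [0,0,-0.075],
    [0,0,-0.11],
  ],
  spin=[0,0,0,0,0],
)

```text
t: 4.62
position: [565.7, -205.7, 359.8]
ee_rot: [-1.964, -2.452, 0.0]
ft_force: [0.9, 0.1, -2.9]
opening: 19.8
```

```bash
python3 -c "
from h import *
from plant import env
go(env,(532,295),-17,410)
cv2.imwrite('pics/w3.png',env.get_image('wrist'))
t=env.get_image('top');cv2.imwrite('pics/t3.png',cv2.resize(t[180:340,180:430],None,fx=3,fy=3))"
```

```text
t 4.62 pos [ 565.7 -205.7  359.8] yang 12.62 tilt [ 0.e+00 -1.e-04 -1.e+00] F [ 0.9  0.1 -2.9] open 19.8 q [ 0.59  0.37 -0.4   1.7   0.16  1.1   0.36]
delta tool [495.9  76.6 -50.2] spin 29.62
```

View pics/w3.png

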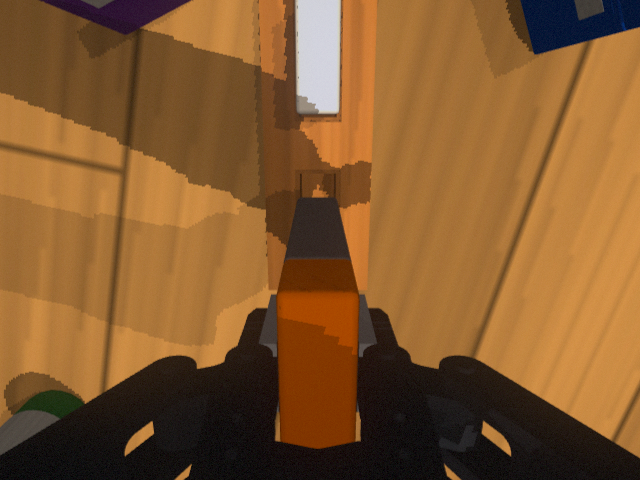

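View pics/t3.png

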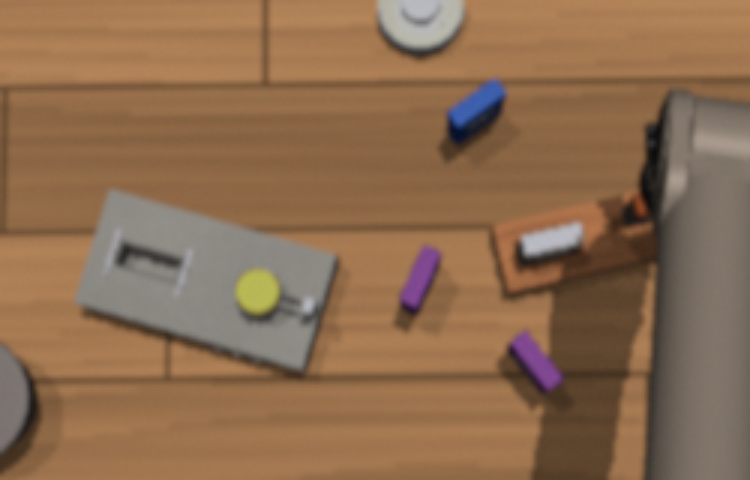

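Lifted cleanly: opening is 19.8 mm, weight about 2.9 N, and the pack hangs straight. The white pack still stands at (318,55). I'll carry it high and stop short of the slot, so the slot can be seen past the pack.

Emit:
servo_tool(
  fingers=[0.01,0.01,0.01,0.01,0.01],
  delta_pos=[
    [0.01,0,-0.04],
    [0.05,0.003,-0.065],
    [0.1,0.007,-0.065],
    [0.155,0.011,-0.065],
    [0.21,0.016,-0.065],
  ],
  spin=[0,3,7,11,15],
)

```text
t: 5.35
position: [534.8, 4.2, 422.7]
ee_rot: [-2.27, -2.172, 0.001]
ft_force: [0.7, 1.5, -2.5]
opening: 19.6
```

```bash
python3 -c "
from h import *
from plant import env
go(env,(506,209),-17,425)"
```

```text
t 5.35 pos [534.8   4.2 422.7] yang -2.54 tilt [-3.e-04 -3.e-04 -1.e+00] F [ 0.7  1.5 -2.5] open 19.6 q [ 0.34  0.2  -0.49  1.78  0.1   1.19 -0.23]
delta tool [203.3 -37.8  -2.3] spin 14.46
```

Emit:
servo_tool(
  fingers=[0.01,0.01,0.01,0.01,0.01],
  delta_pos=[
    [0.055,-0.01,-0.001],
    [0.11,-0.02,-0.002],
    [0.16,-0.03,-0.002],
    [0.195,-0.036,-0.002],
    [0.203,-0.038,-0.002],
  ],
  spin=[4,8,12,14.5,14.5],
)

```text
t: 5.98
position: [504.6, 210.2, 424.8]
ee_rot: [-2.517, -1.877, 0.0]
ft_force: [0.9, -0.7, -2.2]
opening: 19.5
```

```bash
python3 -c "
from h import *
from plant import env
import pickle
go(env,(506,209),-17,425)
c=env.get_calibration('wrist');im=env.get_image('wrist');cv2.imwrite('pics/w4.png',im);pickle.dump(c,open('w4.pkl','wb'))
go(env,(506,209),-17,425)
"
```

```text
t 5.97 pos [504.6 210.2 424.8] yang -16.56 tilt [ 9.0e-04 -1.2e-03 -1.0e+00] F [ 0.9 -0.7 -2.2] open 19.5 q [ 0.03  0.24 -0.59  1.75  0.14  1.2  -0.89]
delta tool [-0.8  1.6 -0.2] spin 0.44
t 6.03 pos [504.9 209.6 424.7] yang -16.62 tilt [ 5.0e-04 -1.1e-03 -1.0e+00] F [-0.5  0.7 -2.1] open 19.3 q [ 0.03  0.24 -0.59  1.75  0.14  1.2  -0.89]
delta tool [-0.2  1.2 -0.3] spin 0.38
```

View pics/w4.png

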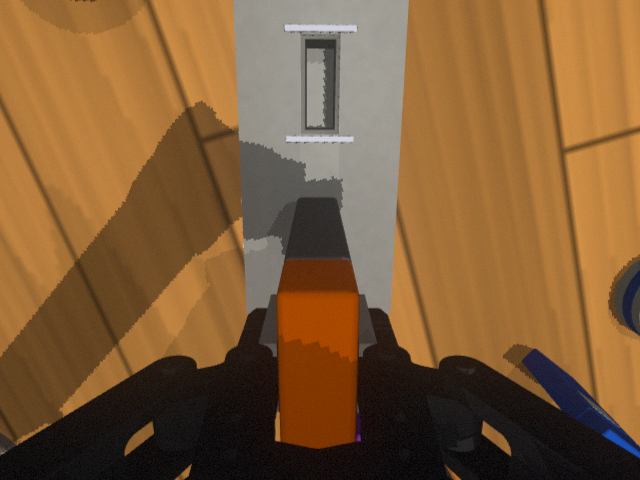

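The view shows the slot at about (320,84) between white marks at rows 28 and 139. The held pack's lower front edge is at row 198. I'll retake it once the arm has settled and measure.

Emit:
servo_tool(
  fingers=[0.01,0.01,0.01,0.01,0.01],
  delta_pos=[
    [0,0,0],
    [0,0,0],
    [0,0,0],
    [0,0,0],
    [0,0,0],
  ],
  spin=[0,0,0,0,0],
)

```text
t: 6.65
position: [506.2, 206.8, 425.1]
ee_rot: [2.524, 1.871, -0.0]
ft_force: [-0.3, 0.5, -2.1]
opening: 19.4
```

```bash
python3 -c "
from h import *
from plant import env
import pickle
go(env,(506,209),-17,425)
c=env.get_calibration('wrist');im=env.get_image('wrist');cv2.imwrite('pics/w5.png',im);pickle.dump(c,open('w5.pkl','wb'))
cv2.imwrite('pics/w5c.png',cv2.resize(im[15:215,240:410],None,fx=3,fy=3,interpolation=0))
g=cv2.cvtColor(im,cv2.COLOR_BGR2GRAY)
for r in (50,70,90,110,125): print(r,g[r,294:348].tolist())
for q in (312,330): print(q,g[22:150,q].tolist())
print(g[205,285:350].tolist())
"
```

```text
t 6.65 pos [506.2 206.8 425.1] yang -16.91 tilt [-1.e-04  1.e-04 -1.e+00] F [-0.3  0.5 -2.1] open 19.4 q [ 0.03  0.23 -0.59  1.75  0.14  1.2  -0.89]
delta tool [ 2.1 -0.8  0.1] spin 0.09
50 [152, 139, 122, 123, 125, 118, 58, 68, 119, 135, 136, 135, 135, 134, 137, 135, 138, 137, 136, 139, 136, 138, 138, 139, 134, 105, 75, 78, 73, 76, 78, 75, 76, 78, 74, 57, 64, 111, 111, 113, 112, 154, 159, 158, 158, 160, 159, 159, 159, 158, 160, 158, 159, 160]
70 [155, 144, 123, 123, 123, 120, 72, 68, 111, 156, 159, 160, 159, 160, 161, 159, 158, 159, 157, 159, 159, 158, 159, 160, 158, 153, 97, 92, 76, 77, 73, 77, 75, 75, 72, 59, 74, 113, 110, 113, 109, 149, 156, 155, 156, 157, 154, 157, 156, 158, 157, 158, 157, 161]
90 [153, 153, 127, 126, 122, 119, 88, 67, 116, 157, 158, 156, 156, 158, 156, 158, 157, 159, 159, 158, 160, 161, 161, 162, 155, 96, 97, 92, 77, 75, 75, 77, 75, 77, 75, 58, 77, 112, 110, 97, 119, 158, 157, 157, 155, 156, 157, 158, 156, 160, 161, 155, 157, 157]
110 [151, 151, 134, 127, 120, 117, 89, 61, 98, 158, 157, 156, 158, 158, 157, 156, 159, 156, 158, 156, 158, 159, 157, 158, 158, 154, 
[... 1137 characters left out ...]
64, 61, 63, 65, 65, 64, 66, 65, 63, 63, 64, 64, 68, 75, 71, 74, 76, 74, 76, 73, 74, 77, 73, 74, 75, 76, 76, 80, 78, 78, 76, 75, 75, 77, 76, 73, 78, 77, 77, 80, 77, 83, 92, 89, 90, 88, 94, 90, 92, 89, 88, 86, 88, 94, 87, 91, 91, 90, 89, 89, 88, 92, 91, 91, 91, 92, 92, 92, 92, 97, 108, 106, 105, 108, 108, 114, 121, 118, 115, 129, 156, 178, 201, 211, 211, 211, 197, 148, 127, 162, 165, 163, 164, 162, 163, 161, 163, 163, 162, 160]
[69, 70, 69, 68, 66, 69, 69, 67, 67, 69, 66, 49, 46, 44, 44, 47, 48, 46, 42, 45, 43, 44, 47, 47, 46, 47, 46, 44, 45, 49, 46, 47, 45, 48, 49, 45, 48, 50, 46, 48, 45, 45, 47, 47, 44, 45, 45, 48, 48, 40, 50, 47, 52, 74, 94, 118, 147, 145, 144, 144, 142, 144, 146, 141, 143]
```

View pics/w5c.png

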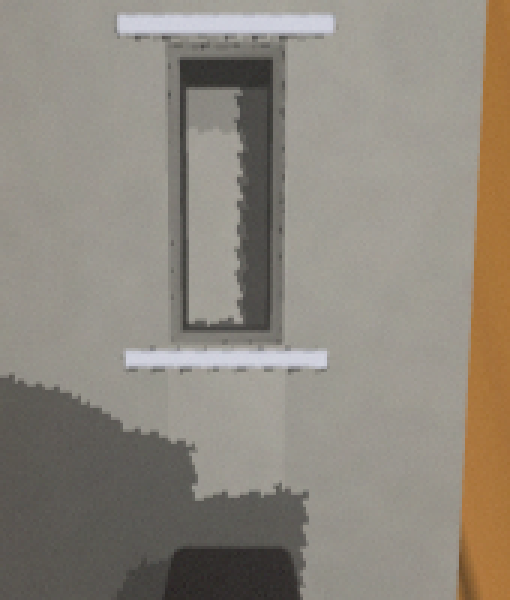

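```bash
python3 -c "
from h import *
from plant import env
import pickle
c=pickle.load(open('w5.pkl','rb'))
def q(P,z,n):
  P=[(240+a/3-.33,15+b/3-.33) for a,b in P]
  W=np.array([onz(c,*p,z)[:2] for p in P]);s=[np.linalg.norm(W[i]-W[i-1]).round(1) for i in range(4)]
  ax=(W[0]+W[1]-W[2]-W[3]);print(n,W.mean(0).round(1),s,'yaw',np.degrees(np.arctan2(ax[1],ax[0])).round(2)-90)
q([(165,42),(286,42),(281,343),(172,343)],65,'outer')
q([(180,58),(272,58),(270,330),(182,330)],62,'inner')
P=[(240+a/3-.33,15+548/3-.33) for a in (168,299)]
W=[onz(c,*p,181) for p in P];s=env.sense();T=R.from_rotvec(s['ee_rot'])
print('pack bottom front edge tool',[T.inv().apply(w-s['position']).round(1) for w in W])
# pack top front corner: image cols 278..358 row 292 z=120+177
W=[onz(c,u,292,296) for u in (278,358)]
print('pack top',[T.inv().apply(w-s['position']).round(1) for w in W])
"
```

```text
outer [531.6 296.1] [np.float64(67.7), np.float64(28.1), np.float64(67.7), np.float64(26.9)] yaw -16.810000000000002
inner [531.6 296.2] [np.float64(61.8), np.float64(21.6), np.float64(61.8), np.float64(21.9)] yaw -17.010000000000005
pack bottom front edge tool [array([ 29.8, -10.8, 244.1]), array([ 29.8,  11.1, 244.1])]
pack top [array([ 28.1,  -9.6, 129.1]), array([ 28.1,  10.1, 129.1])]
```

Slot mouth is at (531.6, 296.1), yaw -17. The sizes agree with what was given: 68×28 outer, 61.8×21.8 inner. The held pack sits centred in the tool to within about 1 mm. Next I move above the slot.

```bash
python3 -c "
from h import *
from plant import env
go(env,(531.8,296.6),-17,325)"
```

```text
t 6.7 pos [506.2 206.9 425.1] yang -16.9 tilt [-0.e+00  1.e-04 -1.e+00] F [-0.2  0.6 -2.5] open 19.5 q [ 0.03  0.23 -0.59  1.75  0.14  1.2  -0.89]
delta tool [ 93.3  -1.6 100.1] spin 0.1
```

Emit:
servo_tool(
  fingers=[0.01,0.01,0.01,0.01,0.01],
  delta_pos=[
    [0.03,-0.0005,0],
    [0.065,-0.001,0.01],
    [0.0933,-0.0016,0.04],
    [0.0933,-0.0016,0.075],
    [0.0933,-0.0016,0.1],
  ],
  spin=[0.1,0.1,0.1,0.1,0.1],
)

```text
t: 7.32
position: [531.4, 296.9, 323.2]
ee_rot: [-2.524, -1.87, 0.003]
ft_force: [-1.0, -0.4, -1.8]
opening: 19.2
```

Emit:
servo_tool(
  fingers=[0.01,0.01,0.01,0.01,0.01],
  delta_pos=[
    [0,0,0],
    [0,0,0],
    [0,0,0],
    [0,0,0],
    [0,0,0],
  ],
  spin=[0,0,0,0,0],
)

```text
t: 7.95
position: [531.8, 296.8, 325.6]
ee_rot: [2.525, 1.869, 0.001]
ft_force: [-1.0, -0.4, -2.6]
opening: 19.7
```

```bash
python3 -c "
from h import *
from plant import env
import pickle
go(env,(531.8,296.6),-17,318)
c=env.get_calibration('wrist');im=env.get_image('wrist');cv2.imwrite('pics/w6.png',im);pickle.dump(c,open('w6.pkl','wb'))
for p in [(14,34),(-14,34)]:
  a=np.radians(-17);w=np.array([531.6+p[0]*np.cos(a)-p[1]*np.sin(a),296.1+p[0]*np.sin(a)+p[1]*np.cos(a),65]);print(proj(c,w))
"
```

```text
t 7.95 pos [531.8 296.8 325.6] yang -17.0 tilt [ 5.e-04  8.e-04 -1.e+00] F [-1.  -0.4 -2.6] open 19.7 q [-0.14  0.44 -0.58  1.71  0.27  1.06 -1.1 ]
delta tool [-0.1  0.   7.6] spin 0.0
[343.06813085 185.53348653]
[290.84224677 185.54756088]
```

View pics/w6.png

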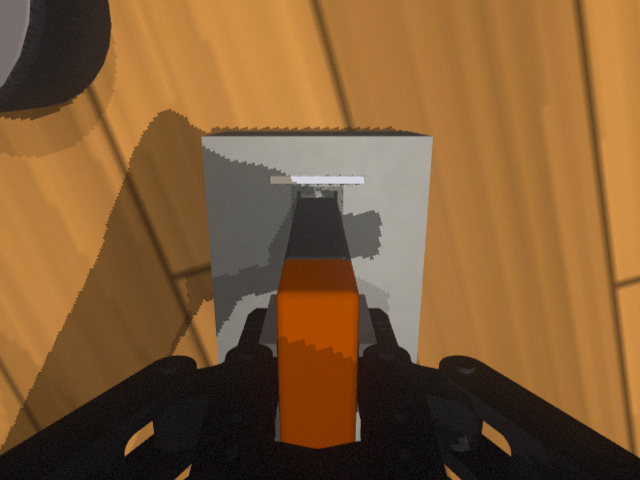

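The pack's foot sits just behind the slot's far edge, at row 198 against the mouth edge at row 185, with columns 297..338 against 291..343, so it is centred. I'll lower it in stages and watch the force.

Emit:
servo_tool(
  fingers=[0.01,0.01,0.01,0.01,0.01],
  delta_pos=[
    [0,0,0.008],
    [0,0,0.016],
    [0,0,0.02],
    [0,0,0.023],
    [0,0,0.025],
  ],
  spin=[0,0,0,0,0],
)

```text
t: 8.62
position: [531.7, 296.6, 299.8]
ee_rot: [2.525, 1.869, -0.001]
ft_force: [0.6, -0.0, -2.4]
opening: 19.3
```

```bash
python3 -c "
from h import *
from plant import env
go(env,(531.8,296.6),-17,259)
print(env.sense()['wrist_torque'])
im=env.get_image('wrist');cv2.imwrite('pics/w7.png',cv2.resize(im[150:300,240:400],None,fx=4,fy=4))
"
```

```text
t 8.62 pos [531.7 296.6 299.8] yang -16.99 tilt [-6.e-04 -1.e-04 -1.e+00] F [ 0.6 -0.  -2.4] open 19.3 q [-0.14  0.47 -0.57  1.74  0.29  1.02 -1.12]
delta tool [ 0.   0.1 40.8] spin 0.01
[-0.18226008  0.06872823  0.01781816]
```

View pics/w7.png

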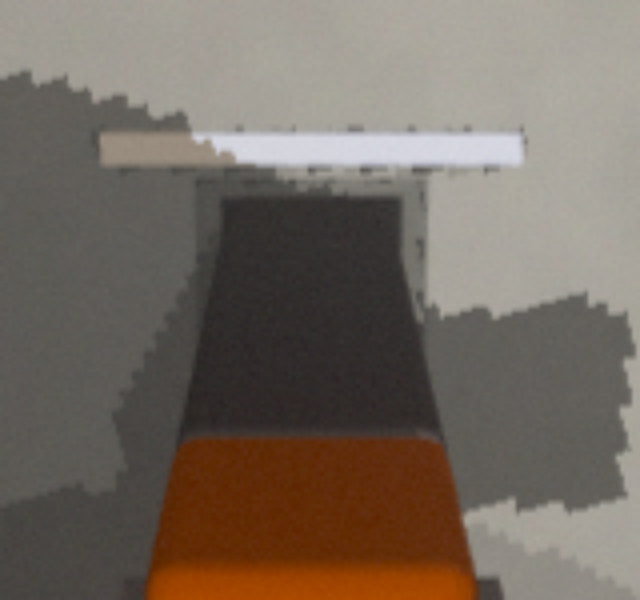

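It has entered the slot with no contact force. Continuing down.

Emit:
servo_tool(
  fingers=[0.01,0.01,0.01,0.01,0.01],
  delta_pos=[
    [0,0,0.008],
    [0,0,0.016],
    [0,0,0.024],
    [0,0,0.031],
    [0,0,0.036],
  ],
  spin=[0,0,0,0,0],
)

```text
t: 9.3
position: [531.6, 296.6, 263.4]
ee_rot: [2.525, 1.869, -0.001]
ft_force: [0.5, -1.7, -2.7]
opening: 19.3
```

Emit:
servo_tool(
  fingers=[0.01,0.01,0.01,0.01,0.01],
  delta_pos=[
    [0,0,0.001],
    [0,0,0.002],
    [0,0,0.003],
    [0,0,0.0035],
    [0,0,0.004],
  ],
  spin=[0,0,0,0,0],
)

```text
t: 9.93
position: [531.8, 296.5, 260.1]
ee_rot: [2.525, 1.868, -0.0]
ft_force: [-0.8, -1.7, -1.9]
opening: 19.2
```

```bash
python3 -c "
from h import *
from plant import env
go(env,(531.8,296.6),-17,259)"
```

```text
t 9.93 pos [531.8 296.5 260.1] yang -17.0 tilt [-4.e-04  3.e-04 -1.e+00] F [-0.8 -1.7 -1.9] open 19.2 q [-0.16  0.52 -0.56  1.77  0.33  0.95 -1.15]
delta tool [ 0.1 -0.   1.1] spin -0.0
```

Emit:
servo_tool(
  fingers=[0.01,0.01,0.01,0.01,0.01],
  delta_pos=[
    [0,0,0.0005],
    [0,0,0.001],
    [0,0,0.0015],
    [0,0,0.0015],
    [0,0,0.0015],
  ],
  spin=[0,0,0,0,0],
)

```text
t: 10.55
position: [531.8, 296.6, 259.0]
ee_rot: [2.525, 1.868, -0.0]
ft_force: [-1.7, -4.8, 4.7]
opening: 19.6
```

Floor contact: the vertical force rose by about 7 N exactly at the predicted height. Now I release and check.

Emit:
servo_tool(
  fingers=[0.022,0.026,0.035,0.05,0.07],
  delta_pos=[
    [0,0,0],
    [0,0,0],
    [0,0,0],
    [0,0,0],
    [0,0,0],
  ],
  spin=[0,0,0,0,0],
)

```text
t: 11.18
position: [531.7, 296.8, 258.5]
ee_rot: [-2.525, -1.869, -0.0]
ft_force: [-0.0, 1.2, 0.3]
opening: 66.9
```

Emit:
servo_tool(
  fingers=[0.075,0.075,0.075,0.075,0.075],
  delta_pos=[
    [0,0,-0.01],
    [0,0,-0.03],
    [0,0,-0.06],
    [0,0,-0.1],
    [0,0,-0.14],
  ],
  spin=[0,0,0,0,0],
)

```text
t: 11.8
position: [531.5, 296.9, 401.6]
ee_rot: [2.525, 1.869, 0.003]
ft_force: [0.2, -0.8, 0.0]
opening: 75.4
```

```bash
python3 -c "
from h import *
from plant import env
import pickle
go(env,(531.8,296.6),-17,259)
c=env.get_calibration('wrist');im=env.get_image('wrist');cv2.imwrite('pics/w8.png',im);pickle.dump(c,open('w8.pkl','wb'))
im=env.get_image('scene');cv2.imwrite('pics/s8.png',cv2.resize(im[180:380,300:470],None,fx=3,fy=3,interpolation=2))
"
```

```text
t 11.8 pos [531.5 296.9 401.6] yang -16.98 tilt [ 0.0013  0.0014 -1.    ] F [ 0.2 -0.8  0. ] open 75.4 q [-0.12  0.38 -0.6   1.63  0.23  1.2  -1.07]
delta tool [-4.000e-01  1.000e-01  1.426e+02] spin 0.02
```

View pics/w8.png

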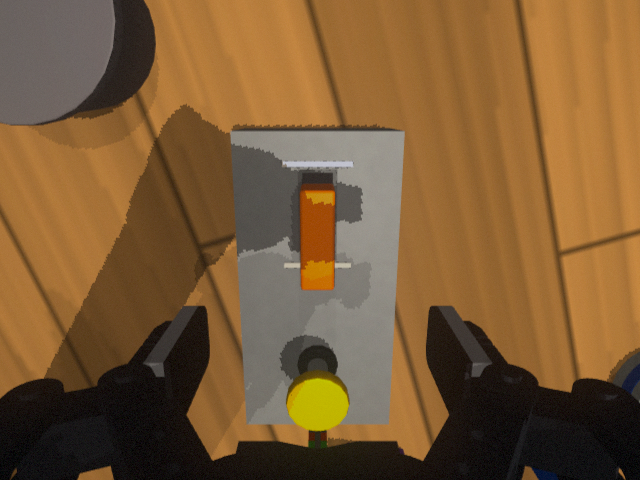

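View pics/s8.png

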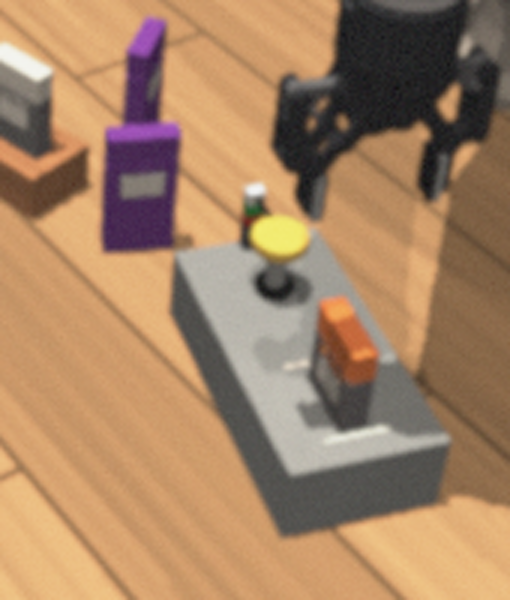

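The wrist view shows the pack upright in the slot at (318,240) and the yellow cap at (318,402). The scale post is partly hidden behind the gripper. Next I check the pack's seated height and the plunger position.

```bash
python3 -c "
from h import *
from plant import env
import pickle
c=pickle.load(open('w8.pkl','rb'));im=cv2.imread('pics/w8.png');h=cv2.cvtColor(im,cv2.COLOR_BGR2HSV).astype(int)
m=(h[...,1]>225)&(h[...,2]>110)&(h[...,0]<25);m[:180]=0;m[300:]=0;m[:,:290]=0;m[:,350:]=0
s,ce,l=blob(m,1)[0];ys,xs=np.nonzero(l);r=cv2.minAreaRect(np.c_[xs,ys].astype(np.float32));print(s,r)
for z in (131,135,139):
  W=np.array([onz(c,*p,z)[:2] for p in cv2.boxPoints(r)]);print(z,W.mean(0),[np.linalg.norm(W[i]-W[i-1]).round(1) for i in range(4)])
m=(h[...,1]>150)&(h[...,2]>120)&(abs(h[...,0]-29)<6);m[:360]=0;m[:,:270]=0;m[:,360:]=0
s,ce,l=blob(m,1)[0];print('cap',s,ce);ys,xs=np.nonzero(l)
for col,cols in ((None,0),): pass
u=(s[0]+s[0]+s[2]-1)/2
for v in (s[1],s[1]+s[3]-1): print(v,onz(c,u,v,120))
print('width ends',onz(c,s[0],402,120),onz(c,s[0]+s[2]-1,402,120))
go(env,(496.5,181.3),-17,330)
"
```

```text
[300, 190, 35, 99, 3151] ((317.0, 239.0), (98.0, 34.0), 90.0)
131 [531.6205498  296.64821422] [np.float64(59.2), np.float64(19.1), np.float64(59.2), np.float64(20.4)]
135 [531.96487325 297.77904807] [np.float64(58.2), np.float64(18.8), np.float64(58.2), np.float64(20.0)]
139 [532.3091967  298.90988192] [np.float64(57.2), np.float64(18.4), np.float64(57.3), np.float64(19.7)]
cap [288, 378, 61, 53, 2521] [317.89, 404.2]
378 [503.29843625 201.72122799 120.        ]
430 [491.1634177  161.94105356 120.        ]
width ends [478.2851249  189.73674349 120.        ] [517.35187565 177.76463193 120.        ]
t 11.9 pos [532.5 298.3 405.7] yang -16.99 tilt [ 0.0085  0.0081 -0.9999] F [-0.6  0.7 -0.2] open 75.1 q [-0.12  0.37 -0.61  1.63  0.23  1.2  -1.07]
delta tool [-123.    -0.9   74.6] spin 0.01
```

The pack is seated: centre about (531.6, 297), and its top fits 131–135 mm, against 135 mm when fully home. The plunger is at about (496.8, 181.6), which agrees with the slot offset of 120 mm. Now I move above the plunger and shut the fingers.

Emit:
servo_tool(
  fingers=[0.06,0.04,0.02,0.0,0.0],
  delta_pos=[
    [-0.03,0,0],
    [-0.075,0,0],
    [-0.12,-0.001,0.02],
    [-0.12,-0.001,0.05],
    [-0.12,-0.001,0.07],
  ],
  spin=[0,0,0,0,0],
)

```text
t: 12.52
position: [495.3, 181.3, 328.3]
ee_rot: [2.526, 1.867, -0.0]
ft_force: [-0.4, 1.5, -0.1]
opening: 0.2
```

Emit:
servo_tool(
  fingers=[0,0,0,0,0],
  delta_pos=[
    [0,0,0],
    [0,0,0],
    [0,0,0],
    [0,0,0],
    [0,0,0],
  ],
  spin=[0,0,0,0,0],
)

```text
t: 13.15
position: [495.8, 182.4, 328.9]
ee_rot: [2.525, 1.869, 0.001]
ft_force: [0.5, 0.8, 0.6]
opening: 0.1
```

```bash
python3 -c "
from h import *
from plant import env
go(env,(496.8,181.6),-17,293.4)
im=env.get_image('wrist');cv2.imwrite('pics/w9.png',im)
im=env.get_image('scene');cv2.imwrite('pics/s9.png',cv2.resize(im[180:380,300:470],None,fx=3,fy=3,interpolation=2));cv2.imwrite('pics/s9f.png',im)
"
```

```text
t 13.15 pos [495.8 182.4 328.9] yang -16.99 tilt [ 2.e-04  5.e-04 -1.e+00] F [0.5 0.8 0.6] open 0.1 q [ 0.05  0.3  -0.58  1.9   0.19  1.   -0.91]
delta tool [-0.4  1.2 35.5] spin 0.01
```

View pics/w9.png

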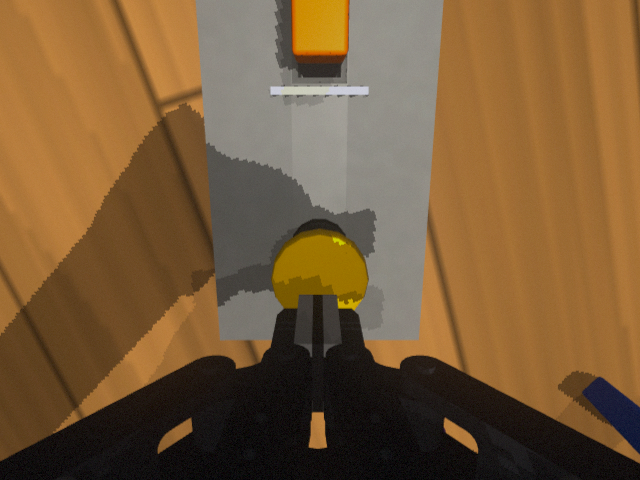

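View pics/s9.png

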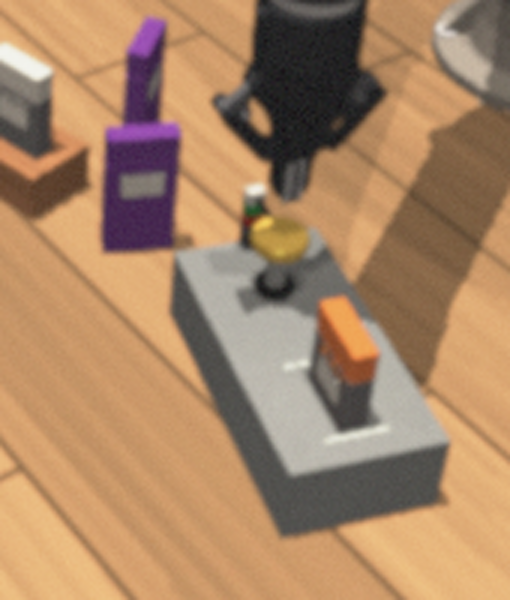

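The shut fingers stand over the cap, centred at (320,275). I'll descend to just above contact and then press in small steps.

Emit:
servo_tool(
  fingers=[0,0,0,0,0],
  delta_pos=[
    [0,0.001,0.01],
    [0,0.001,0.02],
    [0,0.001,0.027],
    [0,0.001,0.031],
    [0,0.001,0.032],
  ],
  spin=[0,0,0,0,0],
)

```text
t: 13.88
position: [496.6, 181.9, 296.2]
ee_rot: [-2.525, -1.869, 0.001]
ft_force: [-0.3, 0.5, -0.3]
opening: 0.1
```

Emit:
servo_tool(
  fingers=[0,0,0,0,0],
  delta_pos=[
    [0,0,0.002],
    [0,0,0.004],
    [0,0,0.006],
    [0,0,0.008],
    [0,0,0.008],
  ],
  spin=[0,0,0,0,0],
)

```text
t: 14.5
position: [496.8, 182.0, 288.8]
ee_rot: [2.525, 1.869, 0.001]
ft_force: [-1.4, -0.4, 4.1]
opening: 0.3
```

Contact as predicted: 4.1 N at about 4.7 mm of travel. Pressing on toward 15 mm.

Emit:
servo_tool(
  fingers=[0,0,0,0,0],
  delta_pos=[
    [0,0,0.003],
    [0,0,0.006],
    [0,0,0.008],
    [0,0,0.0095],
    [0,0,0.0102],
  ],
  spin=[0,0,0,0,0],
)

```text
t: 15.12
position: [496.8, 182.1, 278.8]
ee_rot: [2.525, 1.869, 0.001]
ft_force: [-1.5, -1.4, 8.3]
opening: 0.2
```

Emit:
servo_tool(
  fingers=[0,0,0,0,0],
  delta_pos=[
    [0,0,0],
    [0,0,0],
    [0,0,0],
    [0,0,0],
    [0,0,0],
  ],
  spin=[0,0,0,0,0],
)

```text
t: 15.75
position: [496.8, 182.1, 278.9]
ee_rot: [2.525, 1.869, 0.001]
ft_force: [-1.4, -0.3, 8.0]
opening: -0.1
```

```bash
python3 -c "
from h import *
from plant import env
go(env,(496.8,181.6),-17,278.4)
im=env.get_image('wrist');cv2.imwrite('pics/w10.png',im)
im=env.get_image('scene');cv2.imwrite('pics/s10.png',cv2.resize(im[170:350,300:470],None,fx=3.3,fy=3.3,interpolation=2));cv2.imwrite('pics/s10c.png',cv2.resize(im[230:290,365:425],None,fx=9,fy=9,interpolation=2))
im=env.get_image('top');cv2.imwrite('pics/t10.png',im)
go(env,(496.8,181.6),-17,278.4)
"
```

```text
t 15.75 pos [496.8 182.1 278.9] yang -16.99 tilt [ 1.e-04  7.e-04 -1.e+00] F [-1.4 -0.3  8. ] open -0.1 q [ 0.03  0.36 -0.56  1.94  0.24  0.9  -0.95]
delta tool [-0.5  0.1  0.5] spin 0.01
t 15.9 pos [496.8 182.1 278.9] yang -16.99 tilt [ 1.e-04  6.e-04 -1.e+00] F [-2.1 -0.8  8.1] open 0.0 q [ 0.03  0.36 -0.56  1.94  0.24  0.9  -0.95]
delta tool [-0.5  0.1  0.5] spin 0.01
```

View pics/s10.png

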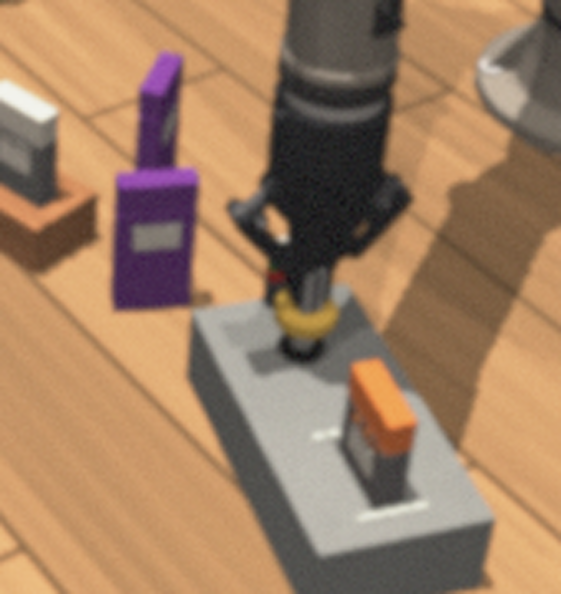

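View pics/s10c.png

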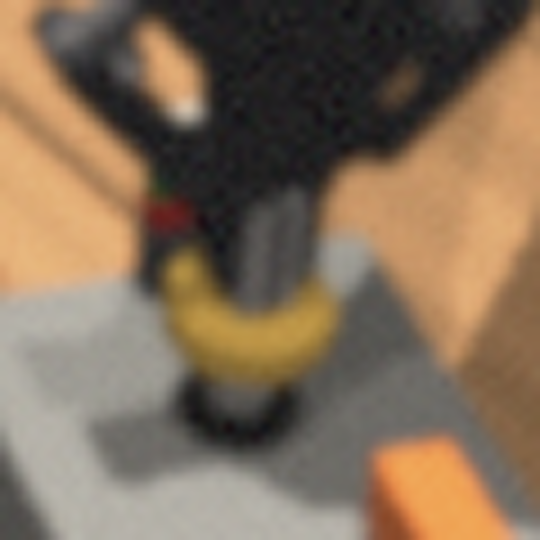

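View pics/w10.png

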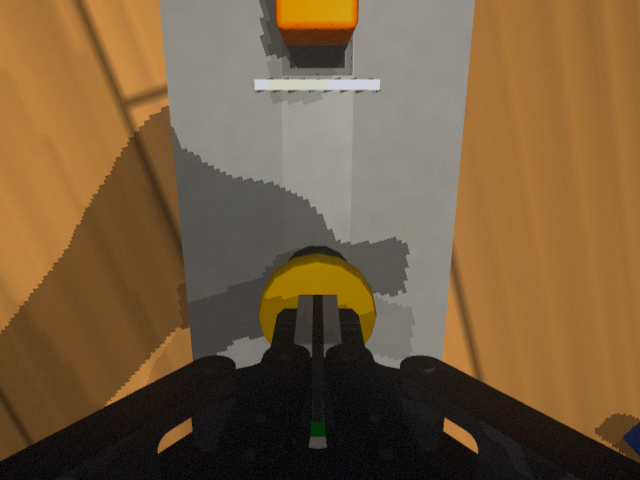

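View pics/t10.png

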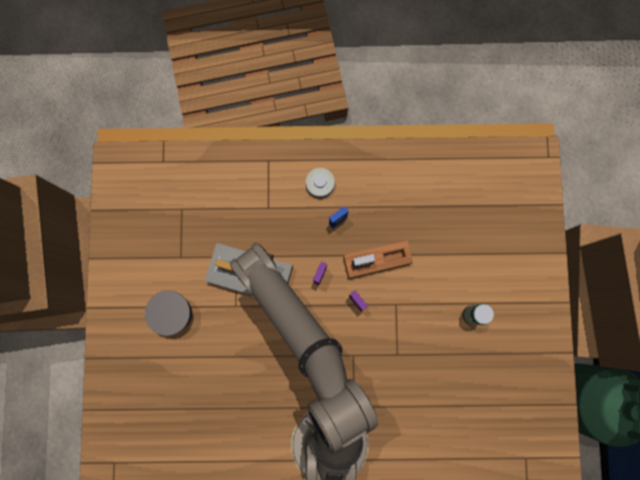

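The scene view shows the cap pushed down with red scale just visible at its upper left, and the pack fully in the slot. In the top view every bystander is where it was at the start: spray can (478,315), tub (168,314), canister (320,182), white pack (363,261). One quick check of the cap height from the wrist image, then I sign off.

```bash
python3 -c "
from h import *
from plant import env
im=cv2.imread('pics/w10.png');h=cv2.cvtColor(im,cv2.COLOR_BGR2HSV).astype(int)
m=(h[...,1]>200)&(abs(h[...,0]-25)<4)&(h[...,2]>90);m[:230]=0;m[350:]=0;m[:,:240]=0;m[:,400:]=0
s,ce,l=blob(m,1)[0];print(s)
row=[np.nonzero(l[r])[0] for r in range(290,312,4)];print([(x[0],x[-1]) for x in row if len(x)])
c=env.get_calibration('wrist')
print([(z,proj(c,(496.8+22*np.cos(np.radians(-17)),181.6+22*np.sin(np.radians(-17)),z)).round(1).tolist(),proj(c,(496.8-22*np.cos(np.radians(-17)),181.6-22*np.sin(np.radians(-17)),z)).round(1).tolist()) for z in (99,105,111)])
"
```

```text
[259, 255, 117, 89, 4738]
[(np.int64(264), np.int64(370)), (np.int64(263), np.int64(371)), (np.int64(262), np.int64(372)), (np.int64(261), np.int64(372)), (np.int64(260), np.int64(373)), (np.int64(260), np.int64(374))]
[(99, [375.4, 308.6], [259.2, 308.7]), (105, [377.5, 315.8], [257.1, 315.8]), (111, [379.8, 323.5], [254.8, 323.5])]
```

The apparent cap width is 117 px. The free cap measured 3.3% under its true size (96 px against 99.3 px), and correcting for that puts the cap at about 105 mm, half travel. The force (8.0 N) and the tool height (14.5 mm) agree, so I'm handing in.

```bash
python3 -c "
from plant import env
print(env.sign_off())
s=env.sense();print(s['t'],s['position'],s['ft_force'])"
```

```text
the job is handed in; nothing more can be done
None
the job is handed in; nothing more can be done
```

I took the orange-topped pack out of the rack and lowered it into the tester's slot under grip. Then I pressed the plunger with the shut fingers to about half travel and handed the job in at about 16 s, still holding it there.

**Pack seated:** The vertical force rose by about 7 N at the height where the slot floor should be. After release, the pack's top fits a height of 131–135 mm, against 135 mm fully home.

**Plunger held in the green band:** Three checks agree:
- **Tool height:** 14.5 mm of travel.
- **Force:** 8.0 N, which is the expected value at 15 mm.
- **Cap height:** about 105 mm over the table. The raw cap width alone read nearer 99 mm, but the free cap measured 3% too small in the same way, so I corrected for that.

**Not seen directly:** The gripper hid the pointer against the scale, so the green-band result rests on those three checks.

**Bystanders:** The white pack, spray can, tub and canister are unmoved in the last top view. The highest force reading I saw was about 8 N, well under the limits.

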